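# Light the shelf and hook out the finds tray

### The job

Take the hook tool from its cradle, reach under the front lip of the low shelf with it and push the red lamp switch there up until it stays in. Then put the tool's hook over the front rim of the open blue finds tray on the table under the shelf, drag the tray out until it lies wholly on the green mat, and lay the tool back in its cradle the way it lay before. Do not touch the tray with the gripper, keep it level, and leave all the other things where they are.

Things in the scene. Friction and masses are not known exactly. Their poses are not given: they have to be found in the camera images.
- hooktool: Loose hook tool, 160 g, level in its cradle. Origin: centre of its wooden handle (100 long in x, 20 wide, 26 high), x axis towards the hook, z up. A 10 x 10 aluminium rod runs along the axis from x -90 to 203. At x 200 a flat hook blade (6 thick, 24 wide) turns down to 40 below the axis and a stub of radius 7 stands up to 27 above it. Mass centre 25 ahead of origin. Grasp the handle from above.
- hook_tip (a point): Middle of the lower edge of the tool's downturned hook blade, 200 ahead of the handle's centre and 40 below it (tool axes).
- stub_top (a point): Top of the tool's upturned stub, 200 ahead of the handle's centre and 27 above it (tool axes).
- cradle: Fixed wooden cradle. Origin: centre of its underside, x towards the hook's side, z up. Base 190 x 60 x 8; uprights 12 thick at x -75 and 75, each with a notch open above: floor 55 high, 20 wide at the bottom and wider above, cheeks to 80 high. The rod rests in both notches, the handle between them: the tool's origin is then 60 above this origin, axes parallel, with 19 of play each way along x.
- shelf: Fixed low grey steel shelf, 422 wide (x), on the table. Origin on the table under the middle of its front lip; y points out of its open front, so it covers y -330 to 0; z up. The white lip, 3 thick, hangs from 205 down to 155 above the table. The wire deck (bars every 40, sheet at the back) lies at 200 to 205; the space below is open, but for posts 22 square at x -200 and 200.
- lampbox: Orange lamp housing fixed behind the shelf's lip. Origin on the table plane in line with the lip, axes as the shelf's. The housing is 60 wide (x), spans y = -53 to -9, and its underside lies 170 above the table. It carries the switch.
- switch_face (a point): Centre of the lower face of the red switch button when fully out: 32 behind the lip and 160 above the table (5 higher than the lip's lower edge). It does not move with the button. The button is a disc of radius 16 that faces straight down.
- switch (a joint): Travel of the switch button, in m, upwards: 0 fully out, 0.010 fully in (face flush with the housing, 170 above the table). About 1.3 N moves it and it stays where it is left; the lamp is on from 0.006 upwards.
- tray: Open blue finds tray with sherds on a pale pad, loose, about 350 g, on the table under the shelf. Origin: centre of its underside. 120 x 120 outside, 45 high, walls and floor 4; y axis to the shelf's front. Hook the front wall (y 56 to 60): behind it the floor is free from y -5 to 56; pad and sherds, up to 30 high, fill the rest.
- mat: Green mat 240 (x) x 180 (y), 1 thick, lying flat in front of the shelf; the tray slides onto it with no step. Origin at its centre, axes as the shelf's.
- redbox: Pale box with red lid beside the tray under the shelf, loose, 108 x 108, 65 high. Origin at the centre of its underside. To be left alone.
- pot: Black round pot, radius 50, 100 high, on the table. Origin at its underside. To be left alone.
- jar: Small brown jar, radius 38, 80 high, at the back of the shelf's deck. Origin at its underside. To be left alone.
- whetstone: Dark stone 120 x 50 x 30 at the back of the shelf's deck. Origin at its underside. To be left alone.
- slab: Grey stone slab 90 x 100 x 40 on the table. Origin at its underside. To be left alone.
- disc: Brown clay disc, radius 40, 18 high, on the table. Origin at its underside. To be left alone.
Things that resemble listed ones, but are neither listed nor needed, are in the scene too. What is shaped like the cradle but pink is not meant.

How it is judged:
On the way, in this order (a step that is already met when the one before it is completed fails the run):
1. the switch is pushed in with the tool (value of joint switch above 0.006 m and contact force between hooktool and lampbox above 0.2 N), for 0.05 s.
2. the tool's hook is behind the tray's front rim, below its top, with the tray still under the shelf (y of hook_tip in the frame of tray between -0.06 and 0.058 m and x of hook_tip in the frame of tray between -0.06 and 0.06 m and z of hook_tip in the frame of tray below 0.042 m and y of tray in the frame of shelf below -0.03 m), for 0.1 s.
3. the tray lies wholly on the mat (x of tray in the frame of mat between -0.065 and 0.065 m and y of tray in the frame of mat between -0.035 and 0.035 m and height (world z) of tray below 0.008 m and angle between tray's own z axis and vertical below 0.1 rad and linear speed of tray below 0.02 m/s), for 0.2 s.
At the end, for the whole second after the job is handed in: The switch is in by more than 6 mm; the tray rests flat on the table wholly on the mat (its centre within 65 mm of the mat's centre along x and 35 mm along y); the tool rests in both notches of its cradle, hook on the same side as before (within 24 mm lengthwise and 12 mm sideways), and is at rest (all of step 3 and value of joint switch above 0.006 m and x of hooktool in the frame of cradle between -0.024 and 0.024 m and y of hooktool in the frame of cradle between -0.012 and 0.012 m and z of hooktool in the frame of cradle between 0.054 and 0.066 m and x of hook_tip in the frame of cradle above 0.15 m and angle between hooktool's own z axis and vertical below 0.15 rad and linear speed of hooktool below 0.02 m/s); the robot touches nothing.
It fails at once if the gripper or arm touches the tray (contact force between any of the fingers, the arm and tray above 0.5 N).
It fails at once if the tray is tipped by more than 17 degrees (angle between tray's own z axis and vertical above 0.3 rad).
It fails at once if another thing is moved by more than 25 mm (distance of any of redbox, pot, jar, whetstone, slab, disc from where it was at the start of the episode above 0.025 m).
It also fails if it takes over 67 s, if anything falls off the work surface, if the arm or the gripper's body presses on something with over 40 N, if the wrist force passes 120 N, or if a joint passes its speed limit or range.

### The arm

A 6-joint arm with a two-finger parallel gripper is mounted at the origin on the work surface. World frame = base frame: x ahead of the robot, y to its left, z up, the work surface at z = 0. Lengths are in m, angles in rad, forces in N, time in s.
With the tool pointing down it reaches from about 0.275 to 0.825 m from the base axis. Payload 4.9 kg.
Tool frame: the origin (TCP) lies at the very end of the fingers, on their centre line; the grasp point (between the pads) lies 19 mm behind it; z points along the fingers, y is the direction in which the jaws open and shut (so a half turn about z gives the same grasp; the last joint's range is limited). The gripper opens to 85 mm and grips with 20 to 120 N. Pads are 22 mm wide; open, the fingers measure 114 mm over their backs; the gripper's body (76 mm by 85 mm) begins 54 mm behind the grasp point. The pads swing forward as they close: fully open they stand 13 mm farther back than shut.
Start: joints at [-1.345, 0.326, -0.193, 1.052, 0, 1.437], TCP at [0.194, -0.515, 0.231] pointing down, gripper open.
Joint ranges: [-2.65, 2.65], [-0.97, 1.79], [-1.3, 1.35], [-1.93, 2.1], [-1.47, 1.37], [-3.14, 3.14]. Speed limits (rad/s): [2.57, 2.57, 3.14, 3.14, 3.14, 3.14].

### API

Orientations are given as [roll, pitch, yaw] about the fixed x, y, z axes, in that order (R = Rz(yaw) Ry(pitch) Rx(roll)).
In Python, from bench import r gives the robot as it stands. The module is installed in compiled form; this text tells all that it offers.
- The arm moves only by the tool apply_moves, never from a script. Its argument "motion" is a list that holds one entry, the list of rows, each a list of 4 numbers: the shift along the tool's x, y, z each as a share of 50 cm, from -1 to 1, then the turn about the tool's z as a share of pi rad, from -1 to 1. In form: [[[dx, dy, dz, twist], ...]]. A call has 1 to 10 rows; each row shifts and turns the commanded pose from where the row before left it, along the tool's axes as they then stand; what a row does not reach is not made up. A row lasts 1/8 s, in which the tool goes at most 62.5 mm and 10.7 degrees, less where a joint would pass 70% of its speed; a pose out of reach is approached as far as the arm can. A call with a number of a shift or a turn outside -1 to 1 is refused whole. A call with a gripper value outside its range is refused whole. "fingers" is the opening, from -1 (shut) to 1 (fully open), so that 0 is half open, set as the call begins (left out, the last holds). The fingers move at their own pace and stop on an object; "grip_force" is the grip in N (left out, the last holds). Time passes only in rows, so rows that do not move let the fingers close. It gives the time, the measured TCP pose, the force and the opening at its end, in the units of the state.
- r.read_state(): the state, without advancing time (a new reading comes with each control period).
- r.grab_frame(name): name is "scene" or "top" or "wrist"; returns a dict with "color" (420x560x3 uint8, red, green, blue), "range_z" (420x560 float32, m along the optical axis (not along the pixel's ray), 0 where there is no reading), "fx", "fy", "cx", "cy" (pixels), "cam_to_world" (4x4, takes a point from camera to world coordinates). Camera axes: x right, y down, z forward; pixel columns grow to the right and rows downward; lengths in m; the calibration is good to about 2 mm. A picture is of the moment at which its call begins.
- r.finish_job(): hands the job in, once; it reports no verdict.
Trained networks look in the newest picture that a camera, given by its name, has taken for a name from the list of things; names that differ only in an ending like _2 or _b are one class to them, and where a whole thing is asked for, a point or a joint stands for the part that bears it (a point fixed in the world has none). Each returns a list of dicts, best first, with "p" (0 to 1); they miss things now and then, are a little off and sometimes report something else, mostly with a low value. They report only what shows in the picture. A call takes as long as a camera call. They do not tell look-alikes from the thing itself.
- r.boxes_of(label, camera): "xyz" ([x, y, z] in m, in world coordinates, good to about 4 mm: the middle of the surface that is visible of it).
The state is a dict: "t": time; "q": joint angles; "joint_vel": joint speeds; "effort": joint torques, N m; "position": TCP position; "tcp_rot": TCP orientation; "wrist_force": force on the tool from outside, world axes, zero at the start; "wrist_torque": the same for the moment, N m; "width": opening from 0.0 (shut) to 1.0 (fully open).
Only numpy, scipy, OpenCV 4.12 (cv2) and the standard library are available. Lean on these libraries where they do the work, as an engineer would, in place of code of your own. Each camera call takes 0.05 s, during which the arm holds its last target.

## Working session

There is one attempt and no reset: what is moved stays moved. The work goes in short steps, Python scripts to look and compute and a tool call to move; the robot and the scene stay as the last step left them, time stands still between calls to the robot, and variables do not carry over. Pictures are saved under pics/ and viewed, and the job is handed in when it is done.

Besides the shell and the picture viewer there is one more tool, called after "Call:" as name([rows], argument=value, ...), one row to a line, values as JSON. apply_moves: Moves the arm, as the interface text tells. Its arguments: {"type":"object","properties":{"motion":{"type":"array","items":{"type":"array","items":{"type":"array","items":{"type":"number"}}}},"fingers":{"type":"number"},"grip_force":{"type":"number"}},"required":["motion"]}

```bash
mkdir -p pics; cat > h.py <<'E'
import numpy as np, cv2
from bench import r
def grab(c,name=None):
    f=r.grab_frame(c)
    if name: cv2.imwrite('pics/'+name,f['color'][:,:,::-1])
    return f
def world(f):
    z=f['range_z'];v,u=np.indices(z.shape)
    P=np.stack([(u-f['cx'])/f['fx']*z,(v-f['cy'])/f['fy']*z,z],-1)
    M=f['cam_to_world'];return P@M[:3,:3].T+M[:3,3]
def pix(f,p):
    M=np.linalg.inv(f['cam_to_world']);q=M[:3,:3]@np.array(p)+M[:3,3]
    return q[0]/q[2]*f['fx']+f['cx'],q[1]/q[2]*f['fy']+f['cy']
E
python3 - <<'E'
from h import *
s=r.read_state();print({k:np.round(v,3) for k,v in s.items()})
a=[grab(c,'a_%s.png'%c) for c in('scene','top','wrist')]
for f in a: print(np.round(f['cam_to_world'],3).tolist(),f['fx'])
for n in ['hooktool','cradle','shelf','lampbox','tray','mat','redbox','pot','jar','whetstone','slab','disc','switch']:
    for c in('scene','top'):
        print(n,c,[(np.round(d['xyz'],3).tolist(),round(d['p'],2)) for d in r.boxes_of(n,c)][:4])
E
```

```text
{'t': np.float64(0.0), 'q': array([-1.345,  0.327, -0.194,  1.052,  0.   ,  1.437]), 'joint_vel': array([ 0.   ,  0.001,  0.   ,  0.   ,  0.001, -0.001]), 'effort': array([-2.0000e-03, -4.4340e+01,  2.6244e+01,  1.5000e-02, -0.0000e+00,
        0.0000e+00]), 'position': array([ 0.194, -0.514,  0.231]), 'tcp_rot': array([-3.14, -0.  ,  0.36]), 'wrist_force': array([ 1.045,  0.172, -0.167]), 'wrist_torque': array([ 0.032,  0.024, -0.007]), 'width': np.float64(1.0)}
[[-0.744, 0.477, -0.468, 1.178], [0.668, 0.521, -0.531, 0.717], [-0.01, -0.708, -0.706, 1.136], [0.0, 0.0, 0.0, 1.0]] 461.09723379537024
[[-0.004, -0.996, 0.085, 0.408], [-1.0, 0.006, 0.018, -0.042], [-0.019, -0.085, -0.996, 1.619], [0.0, 0.0, 0.0, 1.0]] 476.84383635863907
[[0.352, -0.898, -0.265, 0.26], [-0.936, -0.337, -0.099, -0.49], [-0.001, 0.283, -0.959, 0.374], [0.0, 0.0, 0.0, 1.0]] 309.32875456248036
hooktool scene [([0.544, 0.408, 0.068], 0.58)]
hooktool top [([0.526, 0.406, 0.066], 0.59), ([0.625, -0.179, 0.204], 0.48)]
cradle scene [([0.509, 0.415, 0.006], 0.66), ([0.266, 0.315, 0.012], 0.63)]
cradle top [([0.493,
[... 488 characters left out ...]
2, 0.098, 0.017], 0.17)]
mat top [([0.521, -0.044, 0.001], 0.65)]
redbox scene [([0.459, -0.268, 0.044], 0.7)]
redbox top [([0.455, -0.306, 0.066], 0.66)]
pot scene [([0.75, 0.251, 0.078], 0.9)]
pot top [([0.728, 0.238, 0.082], 0.88)]
jar scene [([0.461, -0.419, 0.261], 0.57)]
jar top [([0.453, -0.43, 0.269], 0.9), ([0.621, -0.182, 0.202], 0.18)]
whetstone scene [([0.612, -0.415, 0.234], 0.92)]
whetstone top [([0.61, -0.43, 0.231], 0.66), ([0.624, -0.18, 0.204], 0.55)]
slab scene [([0.79, -0.019, 0.038], 0.86)]
slab top [([0.778, -0.033, 0.041], 0.59)]
disc scene [([0.714, 0.1, 0.017], 0.63)]
disc top [([0.708, 0.092, 0.019], 0.91)]
switch scene [([0.458, -0.415, 0.264], 0.27)]
switch top []
```

View pics/a_scene.png

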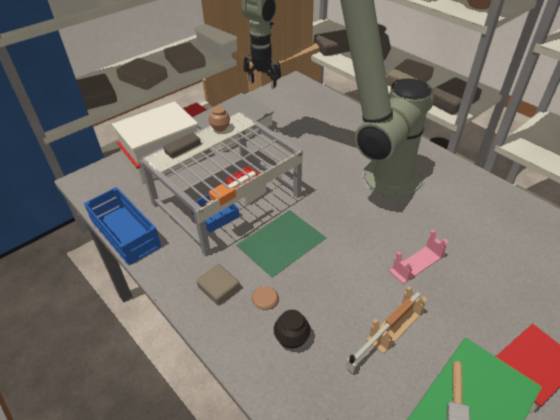

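View pics/a_top.png

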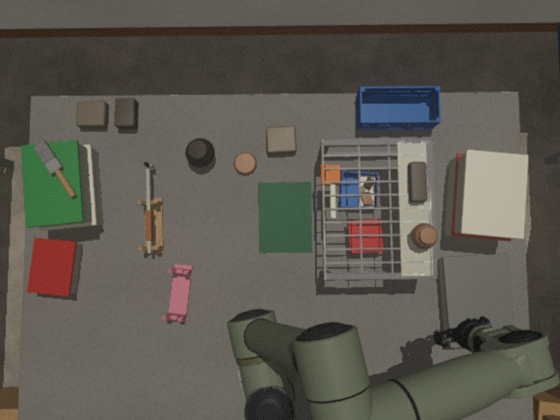

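```bash
python3 - <<'E'
from h import *
f=grab('top');P=world(f);np.save('top0.npy',P);c=f['color']
g=grab('scene');Q=world(g)
cv2.imwrite('pics/b_top.png',cv2.resize(c[150:420,100:460],None,fx=2.2,fy=2.2,interpolation=cv2.INTER_CUBIC)[:,:,::-1])
# crop cradles in top
u,v=pix(f,[.5,.39,.06]);print(u,v)
u2,v2=pix(f,[.266,.31,.06]);print(u2,v2)
x0=int(min(u,u2))-90;x0=max(0,x0);y0=max(0,int(min(v,v2))-110)
print(x0,y0)
cv2.imwrite('pics/c_top.png',cv2.resize(c[y0:y0+260,x0:x0+260],None,fx=2.3,fy=2.3,interpolation=cv2.INTER_CUBIC)[:,:,::-1])
E
```

```text
153.9917100971362 223.3607510978834
177.2339466346105 295.2408431258199
63 113
```

View pics/b_top.png

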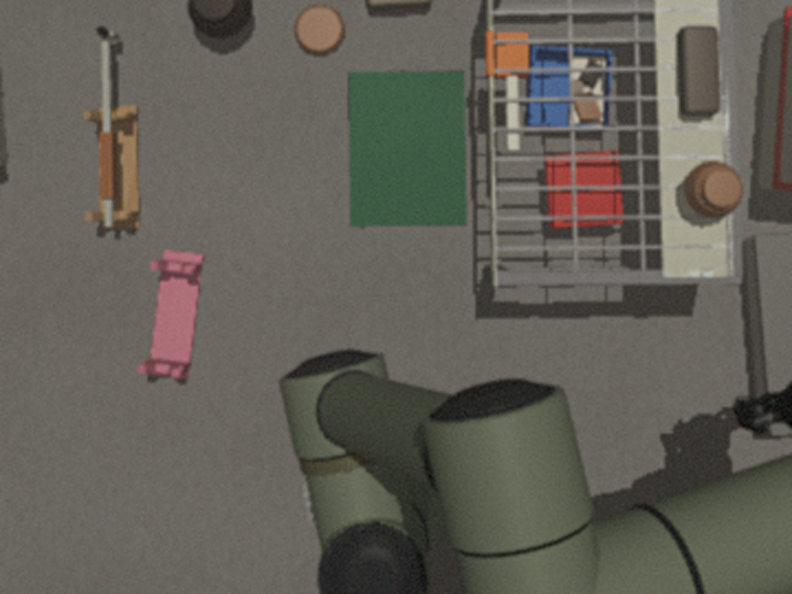

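View pics/c_top.png

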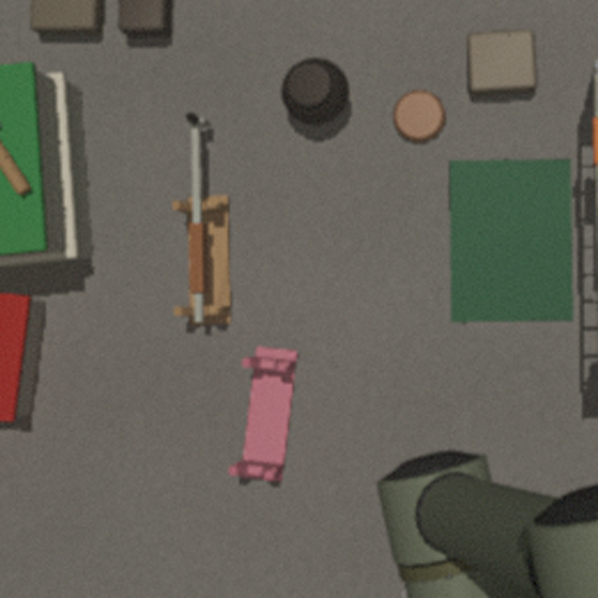

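```bash
python3 - <<'E'
from h import *
g=grab('scene');Q=world(g)
f=grab('top');P=world(f)
def big(F,p,w,n,s):
    u,v=map(int,pix(F,p));x=max(0,u-w);y=max(0,v-w);print(n,x,y)
    cv2.imwrite('pics/'+n,cv2.resize(F['color'][y:v+w,x:u+w],None,fx=s,fy=s,interpolation=cv2.INTER_CUBIC)[:,:,::-1])
big(g,[.53,.4,.05],70,'d_tool.png',4.2)
big(g,[.58,-.24,.1],80,'d_shelf.png',3.7)
def fit(m,n):
    X=m
    c=X.mean(0);w,V=np.linalg.eigh(np.cov((X-c)[:,:2].T));d=V[:,1]
    rct=cv2.minAreaRect((X[:,:2]*1000).astype(np.float32))
    print(n,len(X),'mean',c.round(4),'dir deg',np.degrees(np.arctan2(d[1],d[0])).round(2),'rect',np.round(rct[0],1),np.round(rct[1],1),round(rct[2],2),'z',np.percentile(X[:,2],[2,50,98]).round(3))
for nm,F,W in(('top',f,P),('scene',g,Q)):
    c=F['color'].astype(int);R,G,B=c[...,0],c[...,1],c[...,2]
    hsv=cv2.cvtColor(F['color'],cv2.COLOR_RGB2HSV)
    X,Y,Z=W[...,0],W[...,1],W[...,2]
    fit(W[(X>.35)&(X<.75)&(Y>.3)&(Y<.5)&(Z>.052)&(Z<.1)],nm+' toolall')
    fit(W[(X>.63)&(X<.69)&(Y>.3)&(Y<.5)&(Z>.05)&(Z<.075)],nm+' rod front')
    fit(W[(X>.3)&(X<.75)&(Y>.3)&(Y<.5)&(Z>.003)&(Z<.015)&(hsv[...,1]>80)],nm+' base')
    fit(W[(Z<.006)&(Y>-.2)&(Y<.1)&(X>.35)&(X<.7)&(G>R+12)&(G>B+3)],nm+' mat')
    fit(W[(Z>.19)&(Z<.215)&(Y<-.1)&(X>.3)&(X<.8)],nm+' shelf')
    fit(W[(Z<.06)&(Z>.0)&(Y<-.1)&(Y>-.4)&(X>.5)&(X<.7)&(B>R+25)],nm+' tray')
    fit(W[(Z<.06)&(Z>.035)&(Y<-.1)&(Y>-.4)&(X>.5)&(X<.7)&(B>R+25)],nm+' trayrim')
    fit(W[(Z<.08)&(Z>.055)&(Y<-.1)&(Y>-.4)&(X>.38)&(X<.54)&(R>G+50)],nm+' redlid')
    fit(W[(Z>.1)&(Z<.22)&(Y<-.1)&(Y>-.4)&(X>.5)&(X<.7)&(hsv[...,0]<14)&(hsv[...,1]>170)&(R>150)],nm+' lamp')
E
```

```text
d_tool.png 318 251
d_shelf.png 147 116
top toolall 624 mean [0.5292 0.4048 0.0689] dir deg -175.36 rect [512.9 405. ] [366.3 106.4] 15.5 z [0.054 0.069 0.086]
top rod front 68 mean [0.6605 0.4127 0.0651] dir deg -176.75 rect [659.6 413. ] [59.2 13.2] 3.56 z [0.059 0.065 0.072]
top base 586 mean [0.453  0.3765 0.0088] dir deg -160.71 rect [441.1 385.1] [318. 106.] 19.92 z [0.004 0.009 0.015]
top mat 3281 mean [ 0.5231 -0.0406  0.0007] dir deg 178.28 rect [524.3 -41. ] [178.1 240. ] 89.78 z [-0.006  0.001  0.006]
top shelf 6769 mean [ 0.5366 -0.35    0.2044] dir deg -172.95 rect [ 534.6 -317.5] [421.3 335.7] 0.57 z [0.196 0.205 0.211]
top tray 563 mean [ 0.6178 -0.2674  0.017 ] dir deg 155.16 rect [ 614.3 -290.7] [129.2 129.1] 86.03 z [0.    0.007 0.051]
top trayrim 155 mean [ 0.6223 -0.2745  0.0445] dir deg 131.61 rect [ 610.3 -286. ] [120.1 120.6] 85.78 z [0.036 0.045 0.052]
top redlid 814 mean [ 0.4552 -0.3017  0.0651] dir deg 88.08 rect [ 456.5 -301.4] [107.7 109.4] 3.34 z [0.058 0.065 0.072]<stdin>:11: RuntimeWarning: Mean of empty slice.
  ret = um.true_divide(
  avg = a.mean(axis, **keepdims_kw)
<stdin>:11: RuntimeWarning: Degrees of freedom <= 0 for slice
  c *= np.true_divide(1, fact)
  c *= np.true_divide(1, fact)
Traceback (most recent call last):
IndexError: index -1 is out of bounds for axis 0 with size 0
```

View pics/d_tool.png

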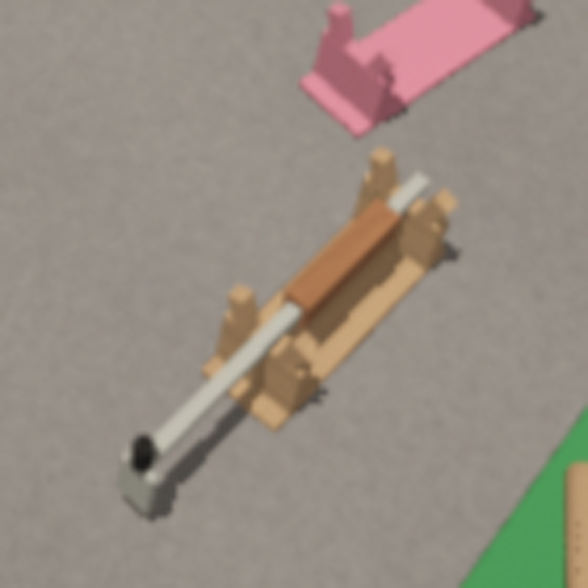

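View pics/d_shelf.png

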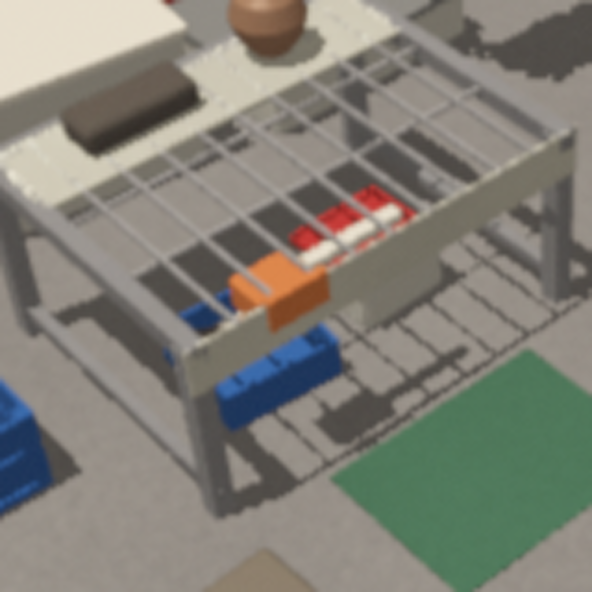

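```bash
python3 - <<'E'
from h import *
g=grab('scene');Q=world(g)
f=grab('top');P=world(f)
def fit(X,n):
    if len(X)<5: print(n,len(X));return
    c=X.mean(0);w,V=np.linalg.eigh(np.cov((X-c)[:,:2].T));d=V[:,1]
    rct=cv2.minAreaRect((X[:,:2]*1000).astype(np.float32))
    print(n,len(X),'mean',c.round(4),'dir',np.degrees(np.arctan2(d[1],d[0])).round(1),'rect',np.round(rct[0],1),np.round(rct[1],1),round(rct[2],2),'z',np.percentile(X[:,2],[2,50,98]).round(3))
for nm,F,W in(('top',f,P),('scene',g,Q)):
    c=F['color'].astype(int);R,G,B=c[...,0],c[...,1],c[...,2]
    hsv=cv2.cvtColor(F['color'],cv2.COLOR_RGB2HSV)
    H,S=hsv[...,0],hsv[...,1]
    X,Y,Z=W[...,0],W[...,1],W[...,2]
    near=(X>.38)&(X<.75)&(Y>.34)&(Y<.46)
    fit(W[near&(X>.42)&(Z>.05)&(Z<.1)&(R>B+40)],nm+' handle/uprights')
    fit(W[near&(Z>.06)&(Z<.09)&(R>B+40)&(X>.46)&(X<.56)],nm+' handle top')
    fit(W[near&(X>.6)&(X<.69)&(Z>.05)&(Z<.08)],nm+' rod front')
    fit(W[near&(X>.6)&(Z>.074)],nm+' stub')
    fit(W[near&(Z>.003)&(Z<.015)&(R>B+35)],nm+' base')
    fit(W[(Z<.006)&(Y>-.2)&(Y<.1)&(X>.35)&(X<.7)&(G>R+12)&(G>B+3)],nm+' mat')
    fit(W[(Z>.19)&(Z<.215)&(Y<-.1)&(X>.3)&(X<.75)&(Y>-.5)],nm+' shelf')
    fit(W[(Z<.06)&(Z>.0)&(Y<-.1)&(Y>-.4)&(X>.5)&(X<.7)&(B>R+25)],nm+' tray')
    fit(W[(Z<.06)&(Z>.038)&(Y<-.1)&(Y>-.4)&(X>.5)&(X<.7)&(B>R+25)],nm+' trayrim')
    fit(W[(Z<.08)&(Z>.055)&(Y<-.1)&(Y>-.4)&(X>.38)&(X<.54)&(R>G+50)],nm+' redlid')
    fit(W[(Z>.1)&(Z<.22)&(Y<-.1)&(Y>-.4)&(X>.5)&(X<.7)&(H<14)&(S>150)],nm+' lamp')
    for zz in [.16,.18]: fit(W[(Z>zz-.01)&(Z<zz+.01)&(Y<-.1)&(Y>-.25)&(X>.3)&(X<.75)&(S<90)],nm+' lip')
E
```

```text
top handle/uprights 270 mean [0.5025 0.406  0.073 ] dir -177.4 rect [498.2 406.1] [154.   60.2] 1.86 z [0.055 0.074 0.084]
top handle top 169 mean [0.5014 0.4067 0.0734] dir -177.8 rect [502.5 406.9] [82.9 21.7] 2.34 z [0.067 0.073 0.082]
top rod front 98 mean [0.646  0.4116 0.0647] dir -176.2 rect [644.8 412. ] [88.2 11.8] 4.11 z [0.056 0.065 0.072]
top stub 22 mean [0.6901 0.4123 0.0857] dir -173.5 rect [657.6 411.7] [85.3 13.3] 1.5 z [0.078 0.086 0.092]
top base 325 mean [0.4964 0.3928 0.009 ] dir -178.5 rect [495.7 405.5] [187.5  60.4] 1.23 z [0.003 0.009 0.014]
top mat 3266 mean [ 0.5228 -0.0404  0.0008] dir 178.9 rect [524.  -39.7] [239.9 181.2] 0.04 z [-0.006  0.001  0.006]
top shelf 6761 mean [ 0.5368 -0.3504  0.2043] dir -172.7 rect [ 535.  -318.1] [420.6 336.1] 0.82 z [0.196 0.205 0.211]
top tray 570 mean [ 0.6176 -0.2671  0.0171] dir 155.1 rect [ 614.1 -290.9] [129.1 128.1] 86.22 z [0.001 0.007 0.05 ]
top trayrim 139 mean [ 0.6224 -0.2736  0.045 ] dir 135.1 rect [ 610.2 -286.4] [120.9 120.1] 85.57 z [0.039 0.045 0.051]
top redlid 815 mean [ 0.4554 -0.302   0.0649] dir 93.1
[... 1237 characters left out ...]
66 mean [ 0.6123 -0.2566  0.0238] dir 91.3 rect [ 597.1 -309.5] [173.  143.4] 85.5 z [0.001 0.023 0.049]
scene trayrim 142 mean [ 0.6158 -0.2567  0.0442] dir 97.8 rect [ 610.5 -287.8] [126.7 121.2] 86.19 z [0.038 0.044 0.051]
scene redlid 175 mean [ 0.4566 -0.3345  0.0669] dir 176.1 rect [ 458.6 -326.2] [ 75.2 112. ] 87.94 z [0.06  0.067 0.071]
scene lamp 279 mean [ 0.641  -0.1687  0.1999] dir 120.2 rect [ 638.  -177.9] [60.2 59.2] 1.34 z [0.181 0.201 0.215]
scene lip 373 mean [ 0.557  -0.158   0.1626] dir -179.9 rect [ 534.4 -159.7] [ 24.4 422.7] 88.54 z [0.151 0.163 0.17 ]
scene lip 483 mean [ 0.5361 -0.1599  0.1803] dir -179.4 rect [ 532.9 -197.8] [ 94.7 425.8] 89.86 z [0.171 0.18  0.19 ]
```

```bash
python3 - <<'E'
from h import *
for nm in('scene','top'):
    F=grab(nm);W=world(F);X,Y,Z=W[...,0],W[...,1],W[...,2]
    c=F['color'].astype(int);hsv=cv2.cvtColor(F['color'],cv2.COLOR_RGB2HSV)
    m=(hsv[...,1]<60)&(hsv[...,2]>110)&(X>.48)&(X<.64)&(Y<-.13)&(Y>-.24)
    A=m&(Z<.15)&(Z>.03)
    B=m&(Y<-.165)&(Y>-.23)&(Z>.08)&(Z<.196)
    for k,M in(('below',A),('strip',B)):
        p=W[M]; print(nm,k,len(p)); 
        if len(p)>3: print(np.percentile(p,[1,5,25,50,75,95,99],axis=0).round(3)); v,u=np.nonzero(M); print(u.min(),u.max(),v.min(),v.max())
E
```

```text
scene below 0
scene strip 28
[[ 0.509 -0.189  0.189]
 [ 0.511 -0.186  0.189]
 [ 0.535 -0.182  0.192]
 [ 0.555 -0.182  0.194]
 [ 0.576 -0.18   0.195]
 [ 0.595 -0.179  0.196]
 [ 0.599 -0.178  0.196]]
231 254 174 187
top below 2
top strip 43
[[ 0.511 -0.201  0.182]
 [ 0.515 -0.191  0.187]
 [ 0.546 -0.188  0.192]
 [ 0.569 -0.185  0.194]
 [ 0.587 -0.18   0.195]
 [ 0.605 -0.177  0.196]
 [ 0.611 -0.177  0.196]]
330 340 182 217
```

```bash
python3 - <<'E'
from h import *
F=grab('scene');W=world(F)
for (cx,cy) in [(400,250),(400,270),(400,290),(370,300),(430,270),(365,320),(350,270),(350,295),(340,250),(400,320)]:
    u=147+int(cx/3.7);v=116+int(cy/3.7);print(cx,cy,W[v,u].round(3),F['color'][v,u])
E
```

```text
400 250 [ 0.526 -0.157  0.182] [115 111  98]
400 270 [ 0.526 -0.159  0.16 ] [116 112  99]
400 290 [ 0.457 -0.254  0.027] [117 111 102]
370 300 [ 0.494 -0.252  0.037] [118 113 103]
430 270 [ 0.417 -0.258  0.028] [116 112 102]
365 320 [ 0.502 -0.256  0.015] [128 123 111]
350 270 [ 0.579 -0.16   0.192] [118 114 100]
350 295 [ 0.582 -0.159  0.165] [117 113 100]
340 250 [ 0.576 -0.178  0.198] [159 152 138]
400 320 [ 0.465 -0.247 -0.002] [120 113 106]
```

```bash
cat >> h.py <<'E'
def plan(X,Y,Z,yaw,n,start=None):
    """rows (rounded) from present pose to target; yaw deg of tcp (pointing down)"""
    s=r.read_state();p=np.array(s['position']) if start is None else np.array(start[:3])
    y0=s['tcp_rot'][2] if start is None else np.radians(start[3])
    d=np.radians(yaw)-y0; d=(d+np.pi)%(2*np.pi)-np.pi if start is None else d
    D=(np.array([X,Y,Z])-p)/n; rows=[]
    y=y0
    for i in range(n):
        c,sn=np.cos(y),np.sin(y)
        rows.append([round((c*D[0]+sn*D[1])/.5,4),round((sn*D[0]-c*D[1])/.5,4),round(-D[2]/.5,4),round(-d/n/np.pi,4)])
        y+=d/n
    print(rows)
E
python3 - <<'E'
from h import *
plan(.40,.15,.33,100,10,start=[.194,-.514,.33,20.6])
plan(.494,.406,.2,182,10,start=[.40,.15,.33,100])
E
```

```text
[[np.float64(0.0853), np.float64(-0.1098), np.float64(-0.0), np.float64(-0.0441)], [np.float64(0.0996), np.float64(-0.097), np.float64(-0.0), np.float64(-0.0441)], [np.float64(0.1121), np.float64(-0.0823), np.float64(-0.0), np.float64(-0.0441)], [np.float64(0.1224), np.float64(-0.066), np.float64(-0.0), np.float64(-0.0441)], [np.float64(0.1303), np.float64(-0.0485), np.float64(-0.0), np.float64(-0.0441)], [np.float64(0.1358), np.float64(-0.03), np.float64(-0.0), np.float64(-0.0441)], [np.float64(0.1386), np.float64(-0.011), np.float64(-0.0), np.float64(-0.0441)], [np.float64(0.1388), np.float64(0.0083), np.float64(-0.0), np.float64(-0.0441)], [np.float64(0.1363), np.float64(0.0274), np.float64(-0.0), np.float64(-0.0441)], [np.float64(0.1312), np.float64(0.0459), np.float64(-0.0), np.float64(-0.0441)]]
[[np.float64(0.0472), np.float64(0.0274), np.float64(0.026), np.float64(-0.0456)], [np.float64(0.0428), np.float64(0.0339), np.float64(0.026), np.float64(-0.0456)], [np.float64(0.0375), np.float64(0.0396), np.float64(0.026), np.float64(-0.0456)], [np.float64(0.0315), np.float64(0.0445), np.float64(0.026), np.float64(-0.0456)], [np.float64(0.0248), np.float64(0.0486), np.float64(0.026), np.float64(-0.0456)], [np.float64(0.0176), np.float64(0.0516), np.float64(0.026), np.float64(-0.0456)], [np.float64(0.0101), np.float64(0.0536), np.float64(0.026), np.float64(-0.0456)], [np.float64(0.0023), np.float64(0.0545), np.float64(0.026), np.float64(-0.0456)], [np.float64(-0.0055), np.float64(0.0543), np.float64(0.026), np.float64(-0.0456)], [np.float64(-0.0132), np.float64(0.0529), np.float64(0.026), np.float64(-0.0456)]]
```

Call:
apply_moves([
  [[0,0,-0.1,0],[0,0,-0.1,0],[0,0,0,0]],
], fingers=1, grip_force=40)

```text
t: 2.28
position: [0.1942, -0.5169, 0.3356]
tcp_rot: [3.134, 0.001, 0.36]
wrist_force: [0.4, 0.5, -0.6]
width: 1.0
```

Call:
apply_moves([
  [[0.068,-0.088,0,-0.04],[0.079,-0.078,0,-0.04],[0.088,-0.067,0,-0.04],[0.096,-0.055,0,-0.04],[0.102,-0.042,0,-0.04],[0.107,-0.028,0,-0.04],[0.11,-0.014,0,-0.04],[0.111,0,0,-0.04],[0.11,0.014,0,-0.04],[0.107,0.028,0,-0.04]],
])

```text
t: 3.52
position: [0.3679, 0.0127, 0.3307]
tcp_rot: [-3.142, 0.0, 1.621]
wrist_force: [0.7, -0.5, 0.1]
width: 1.004
```

```bash
python3 - <<'E'
from h import *
plan(.494,.406,.2,182,10)
print(r.read_state()['q'].round(2))
E
```

```text
[[np.float64(0.0773), np.float64(0.0291), np.float64(0.0261), np.float64(-0.0495)], [np.float64(0.0719), np.float64(0.0407), np.float64(0.0261), np.float64(-0.0495)], [np.float64(0.0647), np.float64(0.0514), np.float64(0.0261), np.float64(-0.0495)], [np.float64(0.0559), np.float64(0.0608), np.float64(0.0261), np.float64(-0.0495)], [np.float64(0.0458), np.float64(0.0687), np.float64(0.0261), np.float64(-0.0495)], [np.float64(0.0346), np.float64(0.075), np.float64(0.0261), np.float64(-0.0495)], [np.float64(0.0226), np.float64(0.0794), np.float64(0.0261), np.float64(-0.0495)], [np.float64(0.01), np.float64(0.082), np.float64(0.0261), np.float64(-0.0495)], [np.float64(-0.0028), np.float64(0.0825), np.float64(0.0261), np.float64(-0.0495)], [np.float64(-0.0156), np.float64(0.0811), np.float64(0.0261), np.float64(-0.0495)]]
[-0.17 -0.08 -0.41  1.24 -0.    1.35]
```

Call:
apply_moves([
  [[0.077,0.029,0.026,-0.05],[0.072,0.041,0.026,-0.05],[0.065,0.051,0.026,-0.05],[0.056,0.061,0.026,-0.05],[0.046,0.069,0.026,-0.05],[0.035,0.075,0.026,-0.05],[0.023,0.079,0.026,-0.05],[0.01,0.082,0.026,-0.05],[-0.003,0.082,0.026,-0.05],[-0.016,0.081,0.026,-0.05]],
])

```text
t: 4.78
position: [0.4927, 0.4054, 0.1996]
tcp_rot: [-3.141, -0.001, -3.091]
wrist_force: [0.0, -0.2, -0.7]
width: 0.994
```

```bash
python3 - <<'E'
from h import *
s=r.read_state();print(s['position'],s['tcp_rot'],s['q'].round(2))
F=grab('wrist','e_wrist.png');W=world(F);X,Y,Z=W[...,0],W[...,1],W[...,2]
c=F['color'].astype(int)
m=(Z>.065)&(Z<.08)&(X>.4)&(X<.6)&(Y>.38)&(Y<.43)&(c[...,0]>c[...,2]+35)
p=W[m];print(len(p),np.percentile(p,[1,50,99],axis=0).round(4))
rc=cv2.minAreaRect((p[:,:2]*1000).astype(np.float32));print(rc)
m=(Z>.055)&(Z<.072)&(X>.58)&(X<.72)&(Y>.38)&(Y<.45);p=W[m];print(len(p));
if len(p): print(cv2.minAreaRect((p[:,:2]*1000).astype(np.float32)))
E
```

```text
[0.49265588 0.40539503 0.19962842] [-3.14075135e+00 -1.17918529e-03 -3.09073771e+00] [ 0.57  0.51  0.01  1.07 -0.    0.52]
2974 [[0.4145 0.3824 0.0656]
 [0.4901 0.4042 0.0739]
 [0.5729 0.4288 0.0797]]
((493.9437561035156, 405.0940856933594), (49.77772903442383, 162.82080078125), 89.99907684326172)
707
((625.5256958007812, 409.5684814453125), (90.73575592041016, 9.467181205749512), 2.5647687911987305)
```

View pics/e_wrist.png

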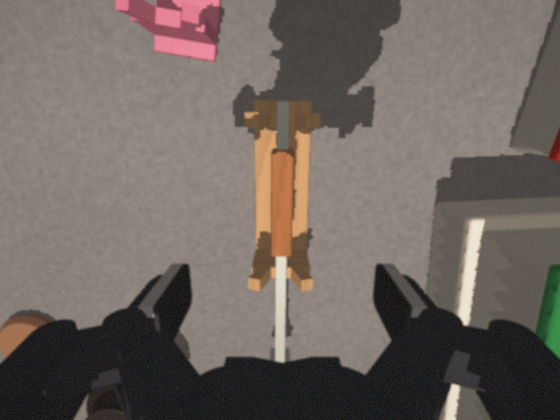

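```bash
python3 - <<'E'
from h import *
F=grab('wrist');W=world(F);X,Y,Z=W[...,0],W[...,1],W[...,2]
h=cv2.cvtColor(F['color'],cv2.COLOR_RGB2HSV)
for v in range(140,270,6): print(v,h[v,282],W[v,282].round(3),h[v,262])
m=(h[...,0]<11)&(h[...,1]>165)&(h[...,2]>70)&(X>.4)&(X<.58)&(Y>.38)&(Y<.43)&(Z>.06)
p=W[m];print(len(p),cv2.minAreaRect((p[:,:2]*1000).astype(np.float32)),np.percentile(p,[1,50,99],axis=0).round(4))
E
```

```text
140 [ 25  27 104] [0.436 0.406 0.066] [ 15 123 203]
146 [ 22  27 103] [0.441 0.406 0.066] [ 15 121 207]
152 [ 12 135  96] [0.446 0.406 0.073] [ 15 126 213]
158 [ 12 154 186] [0.451 0.406 0.074] [ 15 117 218]
164 [ 12 154 187] [0.456 0.407 0.075] [ 15 122 217]
170 [ 12 151 198] [0.461 0.407 0.075] [ 15 121 217]
176 [ 12 155 194] [0.466 0.407 0.075] [ 15 120 216]
182 [ 12 151 197] [0.471 0.408 0.075] [ 15 123 216]
188 [ 12 157 196] [0.477 0.408 0.073] [ 15 123 217]
194 [ 12 153 197] [0.482 0.408 0.074] [ 15 118 218]
200 [ 11 156 193] [0.488 0.408 0.074] [ 15 122 217]
206 [ 12 155 191] [0.493 0.409 0.075] [ 15 122 216]
212 [ 12 151 192] [0.499 0.409 0.074] [ 15 120 216]
218 [ 12 153 193] [0.504 0.409 0.074] [ 15 118 218]
224 [ 11 154 190] [0.51  0.41  0.074] [ 15 122 216]
230 [ 12 154 187] [0.421 0.405 0.341] [ 14 120 216]
236 [ 12 154 186] [0.522 0.41  0.074] [ 15 103 109]
242 [ 11 155 183] [0.528 0.411 0.073] [ 14 112 109]
248 [ 12 156 181] [0.534 0.411 0.074] [ 13 109 110]
254 [ 12 160 178] [0.539 0.411 0.076] [ 14 110 102]
260 [ 18  56 136] [0.563 0.413 0.037] [ 14 113  99]
266 [ 18  67 121] [0.563 0.413 0.051] [ 14 117 100]Traceback (most recent call last):
  File "<stdin>", line 6, in <module>
    return _quantile_unchecked(
        a, q, axis, out, overwrite_input, method, keepdims, weights)
    return _ureduce(a,
                    func=_quantile_ureduce_func,
    ...<5 lines>...
                    overwrite_input=overwrite_input,
                    method=method)
    r = func(a, **kwargs)
    result = _quantile(arr,
                       quantiles=q,
    ...<2 lines>...
                       out=out,
                       weights=wgt)
    slices_having_nans = np.isnan(arr[-1, ...])
                                  ~~~^^^^^^^^^
IndexError: index -1 is out of bounds for axis 0 with size 0
```

Call:
apply_moves([
  [[-0.002,-0.001,0.06,0.004],[0,0,0.06,0],[0,0,0.06,0],[0,0,0.06,0],[0,0,0.05,0],[0,0,0.02,0],[0,0,0,0]],
])

```text
t: 5.75
position: [0.4933, 0.4032, 0.0458]
tcp_rot: [-3.141, -0.001, -3.109]
wrist_force: [-0.3, 0.3, -0.2]
width: 1.001
```

Call:
apply_moves([
  [[0,0,0,0],[0,0,0,0],[0,0,0,0],[0,0,0,0],[0,0,0,0],[0,0,0,0],[0,0,0,0]],
], fingers=-1, grip_force=100)

```text
t: 6.62
position: [0.4943, 0.4043, 0.0471]
tcp_rot: [3.141, 0.001, -3.108]
wrist_force: [-0.5, -0.5, 5.9]
width: 0.21
```

```bash
python3 - <<'E'
from h import *
s=r.read_state();print(s['position'],s['tcp_rot'],s['q'].round(2),s['wrist_force'],s['width'])
E
```

```text
[0.49427726 0.40429428 0.04706959] [ 3.14094640e+00  9.86726008e-04 -3.10844943e+00] [ 0.57  0.65 -0.17  0.75  0.    0.54] [-0.49571405 -0.5040445   5.91133253] 0.21034272248377844
```

Call:
apply_moves([
  [[0,0,-0.03,0],[0,0,-0.06,0],[0,0,-0.08,0],[0,0,-0.1,0],[0,0,-0.1,0],[0,0,-0.06,0],[0,0,0,0]],
])

```text
t: 7.5
position: [0.4951, 0.4048, 0.2646]
tcp_rot: [3.139, 0.005, -3.108]
wrist_force: [0.3, 0.2, -2.2]
width: 0.214
```

```bash
python3 - <<'E'
from h import *
s=r.read_state();print(s['position'],s['tcp_rot'],s['wrist_force'],s['wrist_torque'],s['width'])
F=grab('wrist','f_wrist.png');G=grab('scene','f_scene.png')
plan(.55,.30,.26,130,10,start=[*s['position'],181.9])
plan(.636,.10,.2,90,10,start=[.55,.30,.26,130])
E
```

```text
[0.49505084 0.40477192 0.26461911] [ 3.13873681  0.00475071 -3.10847565] [ 0.34150551  0.20583197 -2.16211241] [0.02804675 0.06862411 0.01453698] 0.21386289197919944
[[np.float64(-0.0103), np.float64(-0.0213), np.float64(0.0009), np.float64(0.0288)], [np.float64(-0.0122), np.float64(-0.0203), np.float64(0.0009), np.float64(0.0288)], [np.float64(-0.014), np.float64(-0.0191), np.float64(0.0009), np.float64(0.0288)], [np.float64(-0.0156), np.float64(-0.0178), np.float64(0.0009), np.float64(0.0288)], [np.float64(-0.0172), np.float64(-0.0163), np.float64(0.0009), np.float64(0.0288)], [np.float64(-0.0186), np.float64(-0.0147), np.float64(0.0009), np.float64(0.0288)], [np.float64(-0.0198), np.float64(-0.0129), np.float64(0.0009), np.float64(0.0288)], [np.float64(-0.0209), np.float64(-0.0111), np.float64(0.0009), np.float64(0.0288)], [np.float64(-0.0218), np.float64(-0.0091), np.float64(0.0009), np.float64(0.0288)], [np.float64(-0.0226), np.float64(-0.0071), np.float64(0.0009), np.float64(0.0288)]]
[[np.float64(-0.0417), np.float64(-0.0125), np.float64(0.012), np.float64(0.0222)], [np.float64(-0.0425), np.float64(-0.0096), np.float64(0.012), np.float64(0.0222)], [np.float64(-0.043), np.float64(-0.0066), np.float64(0.012), np.float64(0.0222)], [np.float64(-0.0434), np.float64(-0.0036), np.float64(0.012), np.float64(0.0222)], [np.float64(-0.0435), np.float64(-0.0006), np.float64(0.012), np.float64(0.0222)], [np.float64(-0.0435), np.float64(0.0025), np.float64(0.012), np.float64(0.0222)], [np.float64(-0.0432), np.float64(0.0055), np.float64(0.012), np.float64(0.0222)], [np.float64(-0.0427), np.float64(0.0085), np.float64(0.012), np.float64(0.0222)], [np.float64(-0.042), np.float64(0.0115), np.float64(0.012), np.float64(0.0222)], [np.float64(-0.0411), np.float64(0.0144), np.float64(0.012), np.float64(0.0222)]]
```

View pics/f_wrist.png

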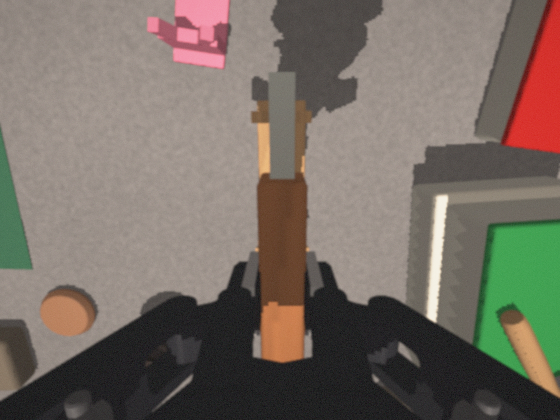

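View pics/f_scene.png

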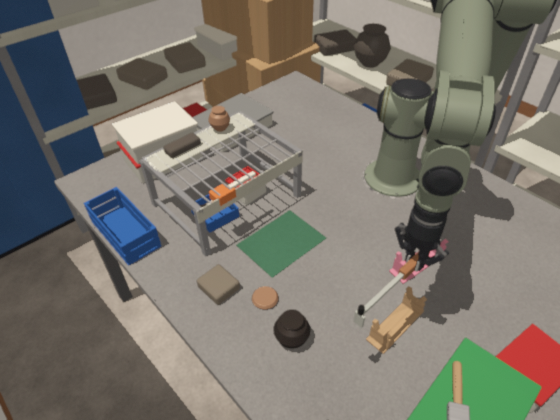

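Call:
apply_moves([
  [[-0.01,-0.021,0,0.029],[-0.012,-0.02,0,0.029],[-0.014,-0.019,0,0.029],[-0.016,-0.018,0,0.029],[-0.017,-0.016,0,0.029],[-0.019,-0.015,0,0.029],[-0.02,-0.013,0,0.029],[-0.021,-0.011,0,0.029],[-0.022,-0.009,0,0.029],[-0.023,-0.007,0,0.029]],
])

```text
t: 8.85
position: [0.548, 0.2981, 0.2587]
tcp_rot: [-3.137, -0.001, 2.261]
wrist_force: [-0.2, 0.9, -1.2]
width: 0.216
```

Call:
apply_moves([
  [[-0.042,-0.012,0.012,0.022],[-0.042,-0.01,0.012,0.022],[-0.043,-0.007,0.012,0.022],[-0.043,-0.004,0.012,0.022],[-0.043,-0.001,0.012,0.022],[-0.043,0.002,0.012,0.022],[-0.043,0.006,0.012,0.022],[-0.043,0.009,0.012,0.022],[-0.042,0.012,0.012,0.022],[-0.041,0.014,0.012,0.022]],
])

```text
t: 10.1
position: [0.6347, 0.098, 0.2008]
tcp_rot: [3.142, -0.0, 1.568]
wrist_force: [1.0, 0.2, -0.7]
width: 0.215
```

```bash
python3 - <<'E'
from h import *
s=r.read_state();print(s['position'],s['tcp_rot'],s['q'].round(2),s['width'])
plan(.636,.10,.105,90,6)
E
```

```text
[0.6346961  0.09800973 0.2008463 ] [ 3.14155810e+00 -2.61170274e-05  1.56785113e+00] [0.04 0.52 0.02 1.08 0.   1.61] 0.2151098885418477
[[np.float64(0.0007), np.float64(0.0004), np.float64(0.0319), np.float64(-0.0002)], [np.float64(0.0007), np.float64(0.0004), np.float64(0.0319), np.float64(-0.0002)], [np.float64(0.0007), np.float64(0.0004), np.float64(0.0319), np.float64(-0.0002)], [np.float64(0.0007), np.float64(0.0004), np.float64(0.0319), np.float64(-0.0002)], [np.float64(0.0007), np.float64(0.0004), np.float64(0.0319), np.float64(-0.0002)], [np.float64(0.0007), np.float64(0.0004), np.float64(0.0319), np.float64(-0.0002)]]
```

Call:
apply_moves([
  [[0,0,0.032,0],[0,0,0.032,0],[0,0,0.032,0],[0,0,0.032,0],[0,0,0.032,0],[0,0,0.032,0],[0,0,0,0],[0,0,0,0]],
])

```text
t: 11.1
position: [0.6345, 0.0993, 0.1056]
tcp_rot: [3.141, -0.0, 1.572]
wrist_force: [-0.6, 0.9, -1.5]
width: 0.217
```

```bash
python3 - <<'E'
from h import *
s=r.read_state();print(s['position'],s['tcp_rot'],s['width'])
for nm in('scene','top'):
    F=grab(nm,'g_%s.png'%nm);W=world(F)
    u,v=pix(F,[.636,-.1,.13]);u,v=int(u),int(v);print(u,v)
    x,y=max(0,u-60),max(0,v-60)
    cv2.imwrite('pics/gc_%s.png'%nm,cv2.resize(F['color'][y:v+60,x:u+60],None,fx=5,fy=5)[:,:,::-1])
    X,Y,Z=W[...,0],W[...,1],W[...,2]
    m=(X>.6)&(X<.68)&(Y>-.13)&(Y<.03)&(Z>.07)&(Z<.17)
    p=W[m];print(nm,len(p),np.percentile(p,[1,50,99],axis=0).round(4).tolist())
    q=p[(p[:,1]>-.09)];print('rod med',np.median(q,0).round(4),np.polyfit(q[:,1],q[:,0],1),np.polyfit(q[:,1],q[:,2],1))
    q=p[p[:,2]>.128];print('stub',len(q),q.mean(0) if len(q) else '',q.max(0) if len(q) else '')
E
```

```text
[0.63447202 0.0993392  0.10562537] [ 3.14095117e+00 -6.77516418e-06  1.57244895e+00] 0.2166742307848158
239 221
scene 249 [[0.6258, -0.1057, 0.0817], [0.6373, -0.0675, 0.1235], [0.6473, 0.0279, 0.1496]]
rod med [ 0.6368 -0.0279  0.1239] [0.00164272 0.63587887] [0.00503743 0.12326144]
stub 33 [ 0.63651662 -0.08564574  0.14010315] [0.64340541 0.01494797 0.15082143]
303 178
top 164 [[0.6232, -0.1041, 0.095], [0.634, -0.0371, 0.1241], [0.6393, 0.0279, 0.1508]]
rod med [ 0.6342 -0.0228  0.1235] [-0.01184988  0.63374872] [-0.01052134  0.12236805]
stub 30 [ 0.63408783 -0.06809245  0.13908026] [0.63989526 0.02760086 0.15478041]
```

View pics/gc_scene.png

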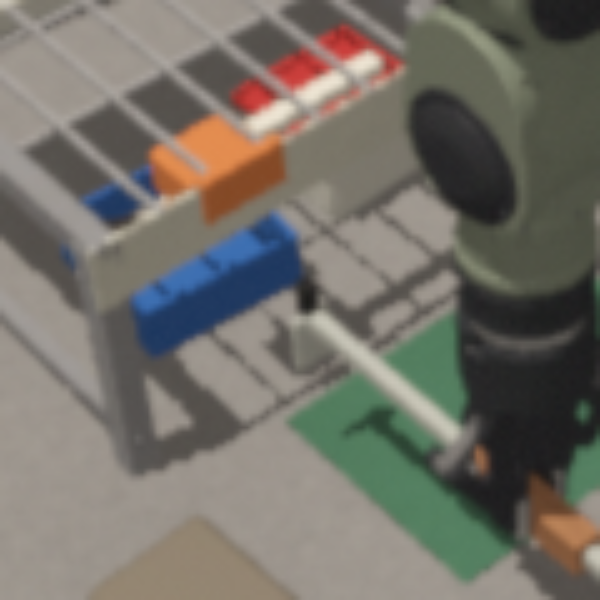

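Call:
apply_moves([
  [[-0.029,0,0,0],[-0.029,0,0,0],[-0.029,0,0,0],[-0.029,0,0,0],[-0.029,0,0,0],[-0.029,0,0,0],[0,0,0,0]],
])

```text
t: 12.08
position: [0.6343, 0.0111, 0.1053]
tcp_rot: [3.142, -0.0, 1.571]
wrist_force: [0.1, -0.2, -1.6]
width: 0.211
```

Call:
apply_moves([
  [[0,0,-0.01,0],[0,0,-0.01,0],[0,0,-0.008,0],[0,0,0,0]],
])

```text
t: 12.58
position: [0.6346, 0.0127, 0.1199]
tcp_rot: [3.141, 0.0, 1.573]
wrist_force: [0.7, -0.8, -1.3]
width: 0.212
```

Call:
apply_moves([
  [[0,0,-0.006,0],[0,0,-0.006,0],[0,0,-0.004,0],[0,0,0,0]],
])

```text
t: 13.08
position: [0.6341, 0.0125, 0.1273]
tcp_rot: [-3.141, -0.0, 1.572]
wrist_force: [-0.3, 0.8, -3.5]
width: 0.219
```

Call:
apply_moves([
  [[0,0,-0.003,0],[0,0,-0.002,0],[0,0,0,0],[0,0,0,0]],
])

```text
t: 13.58
position: [0.6342, 0.0123, 0.1298]
tcp_rot: [-3.142, 0.0, 1.572]
wrist_force: [-0.4, 0.6, -3.5]
width: 0.213
```

```bash
python3 - <<'E'
from h import *
s=r.read_state();print(s['position'],s['wrist_force'],s['wrist_torque'])
F=grab('scene','i_scene.png');W=world(F)
u,v=pix(F,[.636,-.16,.17]);u,v=int(u),int(v)
cv2.imwrite('pics/ic.png',cv2.resize(F['color'][v-45:v+45,u-45:u+45],None,fx=6,fy=6)[:,:,::-1])
X,Y,Z=W[...,0],W[...,1],W[...,2]
m=(X>.62)&(X<.65)&(Y>-.13)&(Y<-.02)&(Z>.09)&(Z<.17)
q=W[m];print(np.median(q,0),np.polyfit(q[:,1],q[:,2],1))
E
```

```text
[0.63420553 0.01233859 0.12977879] [-0.37416289  0.64222167 -3.48693441] [ 0.43867288  0.03096498 -0.04386931]
[ 0.63709648 -0.0920919   0.14846316] [0.07940351 0.15533606]
```

View pics/ic.png

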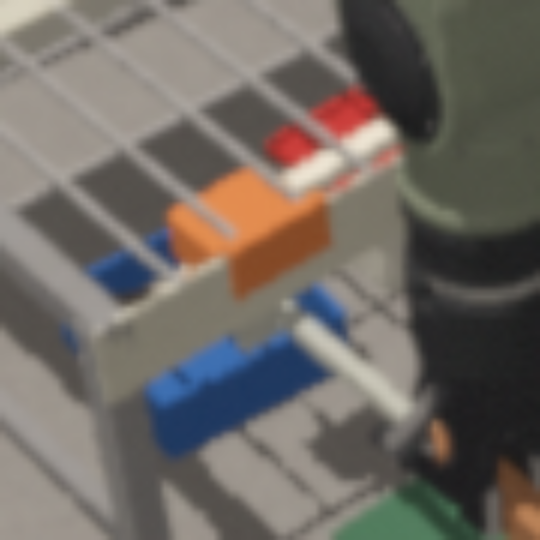

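```bash
python3 - <<'E'
from h import *
for nm in('scene','top'):
    F=grab(nm);W=world(F)
    X,Y,Z=W[...,0],W[...,1],W[...,2]
    for a in np.arange(-.15,.0,.02):
        m=(X>.622)&(X<.65)&(Y>a)&(Y<a+.02)&(Z>.11)&(Z<.17)
        q=W[m];print(nm,round(a+.01,3),len(q),np.median(q,0).round(4) if len(q) else '',np.percentile(q[:,2],[10,90]).round(4) if len(q) else '')
E
```

```text
scene -0.14 23 [ 0.6368 -0.1401  0.1482] [0.1404 0.1512]
scene -0.12 25 [ 0.6371 -0.1182  0.1483] [0.141 0.15 ]
scene -0.1 25 [ 0.6365 -0.1003  0.1489] [0.1445 0.1513]
scene -0.08 23 [ 0.6367 -0.0782  0.1469] [0.1407 0.1505]
scene -0.06 11 [ 0.637  -0.066   0.1492] [0.1458 0.1502]
scene -0.04 4 [ 0.6375 -0.0331  0.156 ] [0.1546 0.1581]
scene -0.02 4 [ 0.6411 -0.0241  0.158 ] [0.1549 0.1585]
scene -0.0 12 [0.6248 0.007  0.1587] [0.1547 0.1658]
top -0.14 18 [ 0.6333 -0.1399  0.1475] [0.1423 0.1522]
top -0.12 21 [ 0.6339 -0.1199  0.1467] [0.1428 0.1508]
top -0.1 18 [ 0.6333 -0.0992  0.1487] [0.1461 0.1534]
top -0.08 22 [ 0.6337 -0.0793  0.1465] [0.1385 0.1507]
top -0.06 26 [ 0.6337 -0.0605  0.1466] [0.1403 0.1499]
top -0.04 31 [ 0.6331 -0.0387  0.1493] [0.1415 0.1565]
top -0.02 28 [ 0.63   -0.0263  0.1545] [0.1331 0.1577]
top -0.0 0
```

Call:
apply_moves([
  [[0,0,-0.002,0],[0,0,-0.002,0],[0,0,0,0]],
])

```text
t: 14.1
position: [0.6342, 0.0124, 0.1317]
tcp_rot: [-3.141, -0.0, 1.572]
wrist_force: [0.0, 0.2, -3.3]
width: 0.214
```

```bash
python3 - <<'E'
from h import *
for nm in('scene','top'):
    F=grab(nm);W=world(F)
    X,Y,Z=W[...,0],W[...,1],W[...,2]
    for a in (-.15,-.12,-.09,-.06):
        m=(X>.622)&(X<.65)&(Y>a)&(Y<a+.03)&(Z>.13)&(Z<.155)
        q=W[m];print(nm,round(a+.015,3),len(q),np.median(q,0).round(4),q.mean(0).round(4))
E
```

```text
scene -0.135 31 [ 0.637  -0.1355  0.1487] [ 0.6356 -0.1349  0.1482]
scene -0.105 39 [ 0.6366 -0.105   0.1497] [ 0.6358 -0.1052  0.149 ]
scene -0.075 35 [ 0.6361 -0.0757  0.1494] [ 0.6353 -0.076   0.1489]
scene -0.045 1 [ 0.6355 -0.059   0.1543] [ 0.6355 -0.059   0.1543]
top -0.135 27 [ 0.6333 -0.1352  0.1489] [ 0.6334 -0.1351  0.1485]
top -0.105 29 [ 0.6336 -0.1071  0.1492] [ 0.6335 -0.1059  0.1486]
top -0.075 31 [ 0.6338 -0.073   0.1488] [ 0.6337 -0.074   0.1486]
top -0.045 31 [ 0.6315 -0.0449  0.1484] [ 0.6322 -0.0463  0.148 ]
```

Call:
apply_moves([
  [[0,0,-0.003,0],[0,0,-0.001,0],[0,0,0,0]],
])

```text
t: 14.58
position: [0.634, 0.0126, 0.1335]
tcp_rot: [-3.141, -0.001, 1.573]
wrist_force: [0.6, 1.2, -6.2]
width: 0.214
```

Call:
apply_moves([
  [[0,0,0.02,0],[0,0,0.03,0],[0,0,0.035,0],[0,0,0,0]],
])

```text
t: 15.08
position: [0.6325, 0.0124, 0.0889]
tcp_rot: [-3.138, -0.0, 1.572]
wrist_force: [-0.6, 0.4, -2.3]
width: 0.214
```

```bash
python3 - <<'E'
from h import *
s=r.read_state();print(s['position'],s['tcp_rot'],s['wrist_force'])
plan(.619,-.049,.09,86,6)
F=grab('scene','j_scene.png');W=world(F)
u,v=pix(F,[.636,-.2,.1]);u,v=int(u),int(v)
cv2.imwrite('pics/jc.png',cv2.resize(F['color'][v-45:v+45,u-45:u+45],None,fx=6,fy=6)[:,:,::-1])
for c in('scene','top'):
    grab(c);print(c,[(np.round(d['xyz'],3).tolist(),round(d['p'],2)) for d in r.boxes_of('tray',c)])
E
```

```text
[0.63252042 0.01235041 0.08890666] [-3.13751894e+00 -1.10262404e-05  1.57234983e+00] [-0.55954761  0.371217   -2.30289069]
[[np.float64(-0.0204), np.float64(-0.0045), np.float64(-0.0004), np.float64(0.0038)], [np.float64(-0.0205), np.float64(-0.0043), np.float64(-0.0004), np.float64(0.0038)], [np.float64(-0.0205), np.float64(-0.0041), np.float64(-0.0004), np.float64(0.0038)], [np.float64(-0.0206), np.float64(-0.0038), np.float64(-0.0004), np.float64(0.0038)], [np.float64(-0.0206), np.float64(-0.0036), np.float64(-0.0004), np.float64(0.0038)], [np.float64(-0.0207), np.float64(-0.0033), np.float64(-0.0004), np.float64(0.0038)]]
scene [([0.623, -0.241, 0.026], 0.93), ([0.787, -0.017, 0.037], 0.44)]
top [([0.618, -0.286, 0.015], 0.97), ([0.453, -0.301, 0.069], 0.51)]
```

View pics/jc.png

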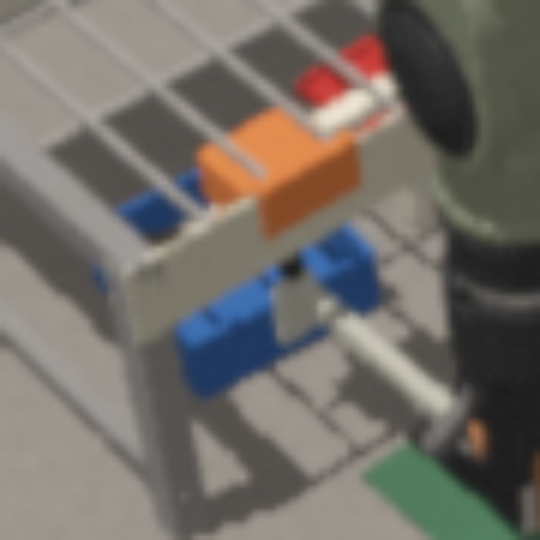

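Call:
apply_moves([
  [[-0.0205,-0.0045,0,0.004],[-0.0205,-0.0045,0,0.004],[-0.0205,-0.004,0,0.004],[-0.0205,-0.004,0,0.004],[-0.0205,-0.0035,0,0.004],[-0.0205,-0.0035,0,0.003],[0,0,0,0]],
])

```text
t: 16.2
position: [0.6203, -0.0497, 0.0913]
tcp_rot: [-3.142, -0.0, 1.499]
wrist_force: [0.1, 0.2, -1.6]
width: 0.218
```

```bash
python3 - <<'E'
from h import *
s=r.read_state();print(s['position'],s['tcp_rot'],s['wrist_force'])
for nm in('top','scene'):
    F=grab(nm,'k_%s.png'%nm);W=world(F)
    u,v=pix(F,[.61,-.26,.1]);u,v=int(u),int(v)
    cv2.imwrite('pics/kc_%s.png'%nm,cv2.resize(F['color'][v-45:v+45,u-45:u+45],None,fx=6,fy=6)[:,:,::-1])
    print(u-45,v-45)
E
```

```text
[ 0.62027048 -0.04965418  0.09129149] [-3.14158221e+00 -1.30968053e-05  1.49883527e+00] [ 0.0588957   0.24619136 -1.55772157]
308 142
171 153
```

View pics/kc_top.png

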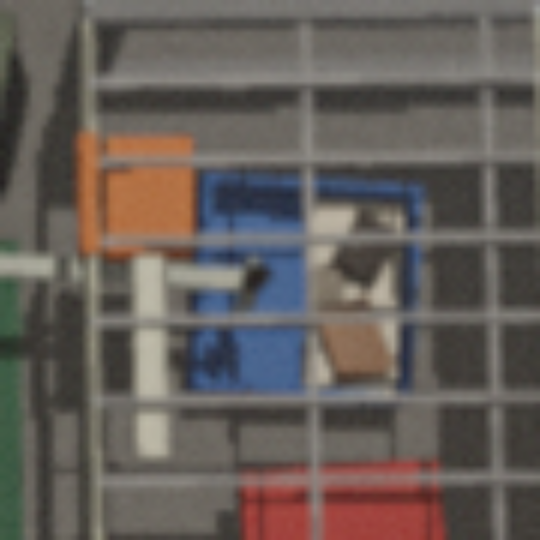

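View pics/kc_scene.png

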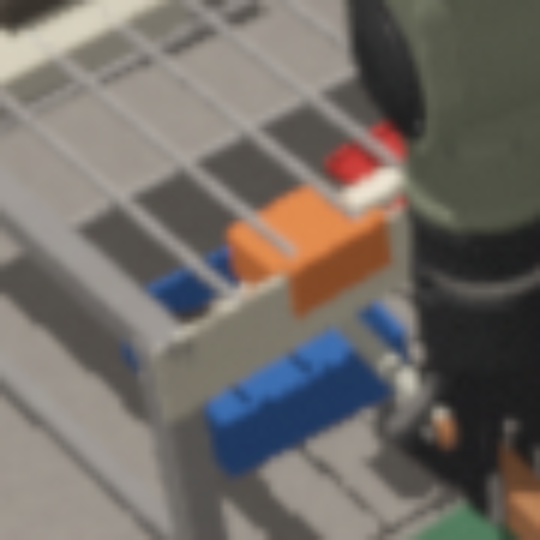

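Call:
apply_moves([
  [[0,-0.008,0,0],[0,-0.008,0.01,0],[0,0,0.03,0],[0,0,0.03,0],[0,0,0.02,0],[0,0,0,0],[0,0,0,0]],
])

```text
t: 17.18
position: [0.6127, -0.0483, 0.0464]
tcp_rot: [3.141, 0.0, 1.5]
wrist_force: [0.4, 0.4, -1.6]
width: 0.215
```

```bash
python3 - <<'E'
from h import *
s=r.read_state();print(s['position'],s['tcp_rot'],s['wrist_force'],s['wrist_torque'])
for nm in('top',):
    F=grab(nm,'l_%s.png'%nm);W=world(F)
    u,v=pix(F,[.61,-.26,.1]);u,v=int(u),int(v)
    cv2.imwrite('pics/lc_%s.png'%nm,cv2.resize(F['color'][v-45:v+45,u-45:u+45],None,fx=6,fy=6)[:,:,::-1])
plan(.596,.07,.046,86,10)
plan(.565,.19,.046,90,10,start=[.596,.07,.046,86])
E
```

```text
[ 0.61272802 -0.04827845  0.0463958 ] [3.14126705e+00 8.09923589e-06 1.50015938e+00] [ 0.41487657  0.41817305 -1.57922694] [ 0.06771547  0.00659444 -0.02812235]
[[np.float64(0.0234), np.float64(-0.0051), np.float64(0.0001), np.float64(-0.0)], [np.float64(0.0234), np.float64(-0.005), np.float64(0.0001), np.float64(-0.0)], [np.float64(0.0234), np.float64(-0.005), np.float64(0.0001), np.float64(-0.0)], [np.float64(0.0234), np.float64(-0.005), np.float64(0.0001), np.float64(-0.0)], [np.float64(0.0234), np.float64(-0.005), np.float64(0.0001), np.float64(-0.0)], [np.float64(0.0234), np.float64(-0.005), np.float64(0.0001), np.float64(-0.0)], [np.float64(0.0234), np.float64(-0.005), np.float64(0.0001), np.float64(-0.0)], [np.float64(0.0234), np.float64(-0.005), np.float64(0.0001), np.float64(-0.0)], [np.float64(0.0234), np.float64(-0.005), np.float64(0.0001), np.float64(-0.0)], [np.float64(0.0234), np.float64(-0.005), np.float64(0.0001), np.float64(-0.0)]]
[[np.float64(0.0235), np.float64(-0.0079), np.float64(-0.0), np.float64(-0.0022)], [np.float64(0.0236), np.float64(-0.0077), np.float64(-0.0), np.float64(-0.0022)], [np.float64(0.0236), np.float64(-0.0075), np.float64(-0.0), np.float64(-0.0022)], [np.float64(0.0237), np.float64(-0.0074), np.float64(-0.0), np.float64(-0.0022)], [np.float64(0.0237), np.float64(-0.0072), np.float64(-0.0), np.float64(-0.0022)], [np.float64(0.0238), np.float64(-0.007), np.float64(-0.0), np.float64(-0.0022)], [np.float64(0.0238), np.float64(-0.0069), np.float64(-0.0), np.float64(-0.0022)], [np.float64(0.0239), np.float64(-0.0067), np.float64(-0.0), np.float64(-0.0022)], [np.float64(0.0239), np.float64(-0.0065), np.float64(-0.0), np.float64(-0.0022)], [np.float64(0.024), np.float64(-0.0064), np.float64(-0.0), np.float64(-0.0022)]]
```

View pics/lc_top.png

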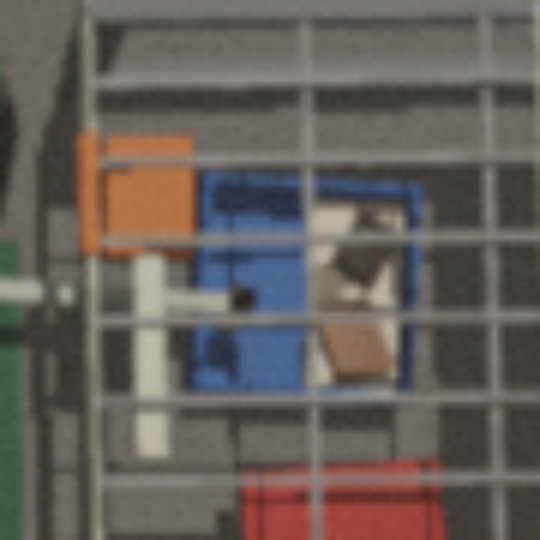

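Call:
apply_moves([
  [[0.012,-0.002,0,0],[0.014,-0.003,0,0],[0.018,-0.004,0,0],[0.018,-0.004,0,0],[0.018,-0.004,0,0],[0.018,-0.004,0,0],[0.018,-0.004,0,0],[0,0,0,0]],
])

```text
t: 18.23
position: [0.6037, 0.0117, 0.0462]
tcp_rot: [-3.141, -0.001, 1.501]
wrist_force: [0.3, -0.5, -1.9]
width: 0.216
```

```bash
cat >> h.py <<'E'
def tray(nm='top',name=None):
    F=grab(nm,name);W=world(F);c=F['color'].astype(int);X,Y,Z=W[...,0],W[...,1],W[...,2]
    m=(Z<.055)&(Z>.036)&(Y<.1)&(Y>-.4)&(X>.45)&(X<.72)&(c[...,2]>c[...,0]+25)
    p=W[m];rc=cv2.minAreaRect((p[:,:2]*1000).astype(np.float32));print('tray',nm,len(p),np.round(rc[0],1),np.round(rc[1],1),round(rc[2],1))
    return F
E
python3 - <<'E'
from h import *
s=r.read_state();print(s['position'],s['tcp_rot'],s['wrist_force'],s['wrist_torque'])
F=tray('top','m_top.png');tray('scene','m_scene.png')
E
```

```text
[0.60369889 0.01174114 0.04619271] [-3.14107456e+00 -1.05800484e-03  1.50133228e+00] [ 0.2722525  -0.47253452 -1.94237515] [ 0.02514055 -0.05863258 -0.05936607]
tray top 104 [ 602.9 -240. ] [120.4 119.9] 85.2
tray scene 167 [ 605.7 -218.6] [ 79.9 123.1] 87.8
```

View pics/m_top.png

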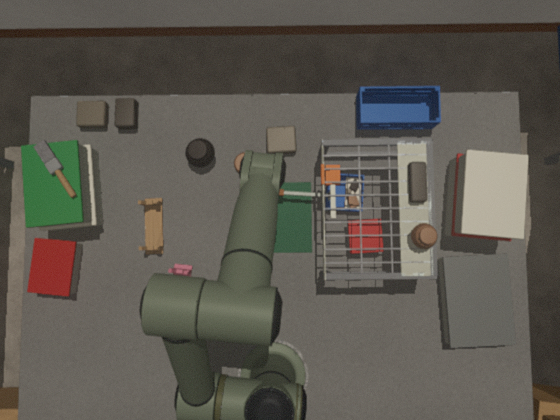

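Call:
apply_moves([
  [[0.02,-0.006,0,0],[0.029,-0.009,0,0],[0.029,-0.009,0,0],[0.029,-0.009,0,0],[0.029,-0.009,0,0],[0.029,-0.009,0,0],[0.029,-0.009,0,0],[0.015,-0.004,0,0],[0,0,0,0]],
])

```text
t: 19.45
position: [0.5792, 0.1179, 0.0462]
tcp_rot: [-3.141, -0.001, 1.501]
wrist_force: [0.1, 0.8, -1.4]
width: 0.214
```

```bash

python3 - <<'E'
from h import *
s=r.read_state();print(s['position'],s['tcp_rot'],s['wrist_force'],s['wrist_torque'])
F=tray('top','n_top.png');tray('scene','n_scene.png')
E
```

```text
[0.57923846 0.11793973 0.0462376 ] [-3.14124675e+00 -7.15449385e-04  1.50112409e+00] [ 0.12786212  0.8157754  -1.43019775] [ 0.02224895 -0.03646038 -0.02226537]
tray top 125 [ 579.2 -132.8] [119.  120.4] 86.1
tray scene 297 [ 579.6 -135. ] [125.4 122.9] 86.4
```

View pics/n_scene.png

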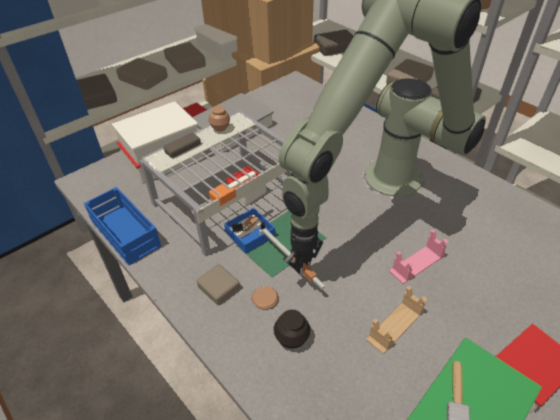

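Call:
apply_moves([
  [[0.02,-0.006,0,0],[0.029,-0.009,0,0],[0.029,-0.009,0,0],[0.029,-0.009,0,0],[0.029,-0.009,0,0],[0.025,-0.007,0,0],[0.015,-0.004,0,0],[0.005,0,0,0],[0,0,0,0]],
])

```text
t: 20.68
position: [0.5595, 0.2095, 0.0462]
tcp_rot: [-3.141, -0.001, 1.5]
wrist_force: [0.1, 0.3, -2.2]
width: 0.213
```

```bash

python3 - <<'E'
from h import *
s=r.read_state();print(s['position'],s['tcp_rot'],s['wrist_force'],s['wrist_torque'])
F=tray('top','o_top.png');tray('scene','o_scene.png')
E
```

```text
[0.55948852 0.20948073 0.04623793] [-3.14138534e+00 -8.61091635e-04  1.50012734e+00] [ 0.11014302  0.2503341  -2.21144267] [-0.00251103 -0.03171355 -0.01449434]
tray top 169 [559.7 -42.4] [120.  120.3] 86.0
tray scene 340 [560.2 -44.3] [125.4 125. ] 85.7
```

View pics/o_scene.png

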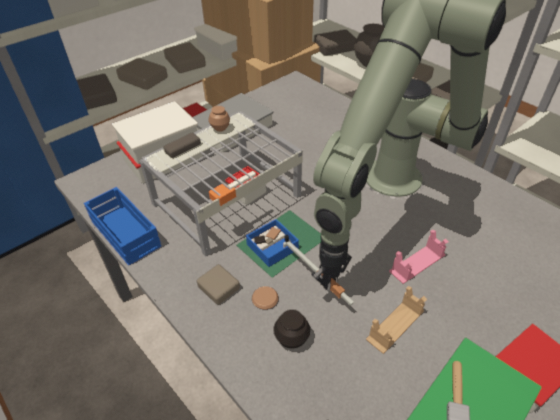

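Call:
apply_moves([
  [[-0.006,0,0,0],[-0.004,0,-0.004,0],[0,0,-0.02,0],[0,0,-0.04,0],[0,0,-0.08,0],[0,0,-0.09,0],[0,0,-0.09,0],[0,0,-0.09,0],[0,0,0,0]],
])

```text
t: 21.9
position: [0.5615, 0.2048, 0.2584]
tcp_rot: [3.133, -0.003, 1.5]
wrist_force: [-0.2, 0.1, -2.0]
width: 0.217
```

```bash

python3 - <<'E'
from h import *
s=r.read_state();print(s['position'],s['tcp_rot'],s['wrist_force'],s['wrist_torque'])
F=tray('top','p_top.png')
plan(.4943,.4045,.25,181.9,10)
E
```

```text
[0.56153189 0.20477265 0.25843672] [ 3.13310667e+00 -2.70239538e-03  1.50020007e+00] [-0.20096878  0.07096502 -1.98530535] [ 0.02284261 -0.06408757 -0.02752093]
tray top 166 [560.  -42.5] [120.  121.1] 86.2
[[np.float64(0.039), np.float64(-0.016), np.float64(0.0011), np.float64(-0.0533)], [np.float64(0.0411), np.float64(-0.0092), np.float64(0.0011), np.float64(-0.0533)], [np.float64(0.0421), np.float64(-0.0023), np.float64(0.0011), np.float64(-0.0533)], [np.float64(0.0419), np.float64(0.0048), np.float64(0.0011), np.float64(-0.0533)], [np.float64(0.0405), np.float64(0.0117), np.float64(0.0011), np.float64(-0.0533)], [np.float64(0.038), np.float64(0.0183), np.float64(0.0011), np.float64(-0.0533)], [np.float64(0.0344), np.float64(0.0243), np.float64(0.0011), np.float64(-0.0533)], [np.float64(0.0298), np.float64(0.0297), np.float64(0.0011), np.float64(-0.0533)], [np.float64(0.0245), np.float64(0.0343), np.float64(0.0011), np.float64(-0.0533)], [np.float64(0.0184), np.float64(0.0379), np.float64(0.0011), np.float64(-0.0533)]]
```

Call:
apply_moves([
  [[0.039,-0.016,0,-0.053],[0.041,-0.009,0,-0.053],[0.042,-0.002,0,-0.053],[0.042,0.005,0,-0.053],[0.04,0.012,0,-0.053],[0.038,0.018,0,-0.053],[0.034,0.024,0,-0.053],[0.03,0.03,0,-0.053],[0.024,0.034,0,-0.053],[0.018,0.038,0,-0.053]],
])

```text
t: 23.2
position: [0.4938, 0.4041, 0.2513]
tcp_rot: [-3.14, -0.003, -3.113]
wrist_force: [-0.3, 0.1, -0.2]
width: 0.212
```

Call:
apply_moves([
  [[0,0,0.04,0],[0,0,0.06,0],[0,0,0.06,0],[0,0,0.04,0],[0,0,0,0],[0,0,0,0]],
])

```text
t: 23.95
position: [0.4949, 0.4041, 0.1533]
tcp_rot: [-3.141, -0.0, -3.118]
wrist_force: [-1.1, -0.8, -0.7]
width: 0.21
```

```bash

python3 - <<'E'
from h import *
s=r.read_state();print(s['position'],s['tcp_rot'],s['wrist_force'],s['wrist_torque'])
plan(.4943,.4043,.047,181.9,6)
for nm in('scene','top'):
    F=grab(nm,'q_%s.png'%nm);W=world(F);X,Y,Z=W[...,0],W[...,1],W[...,2]
    m=(X>.56)&(X<.68)&(Y>.36)&(Y<.46)&(Z>.13)&(Z<.185);p=W[m]
    if len(p)>9: print(nm,len(p),p.mean(0),cv2.minAreaRect((p[:,:2]*1000).astype(np.float32)),np.polyfit(p[:,0],p[:,1],1),np.polyfit(p[:,0],p[:,2],1))
E
```

```text
[0.49493307 0.40407056 0.15332689] [-3.14139052e+00 -3.57736361e-04 -3.11801973e+00] [-1.1048789  -0.79446244 -0.74015145] [ 0.04027828  0.02046704 -0.02465039]
[[np.float64(0.0002), np.float64(0.0001), np.float64(0.0354), np.float64(-0.0005)], [np.float64(0.0002), np.float64(0.0001), np.float64(0.0354), np.float64(-0.0005)], [np.float64(0.0002), np.float64(0.0001), np.float64(0.0354), np.float64(-0.0005)], [np.float64(0.0002), np.float64(0.0001), np.float64(0.0354), np.float64(-0.0005)], [np.float64(0.0002), np.float64(0.0001), np.float64(0.0354), np.float64(-0.0005)], [np.float64(0.0002), np.float64(0.0001), np.float64(0.0354), np.float64(-0.0005)]]
scene 236 [0.62134355 0.40783173 0.17110169] ((620.0986328125, 406.8406066894531), (119.68511962890625, 11.406216621398926), 1.6251214742660522) [0.02785722 0.39052283] [0.00266458 0.16944606]
top 150 [0.61973845 0.40897104 0.17249155] ((620.6047973632812, 409.6057434082031), (117.2367935180664, 12.957011222839355), 2.033566474914551) [0.02250247 0.39502539] [-0.01168163  0.1797311 ]
```

View pics/q_scene.png

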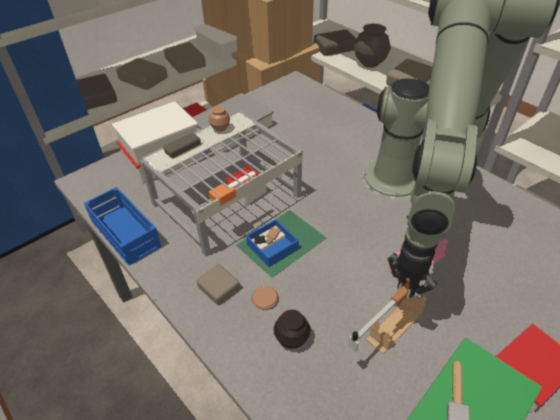

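Call:
apply_moves([
  [[0,-0.002,0.04,-0.003],[0,0,0.04,0],[0,0,0.04,0],[0,0,0.04,0],[0,0,0.03,0],[0,0,0.018,0],[0,0,0,0]],
])

```text
t: 24.92
position: [0.4948, 0.403, 0.049]
tcp_rot: [-3.141, -0.001, -3.109]
wrist_force: [-0.4, 0.0, -1.4]
width: 0.215
```

```bash

python3 - <<'E'
from h import *
s=r.read_state();print(s['position'],s['tcp_rot'],s['wrist_force'],s['wrist_torque'])
F=grab('scene','r_scene.png');u,v=map(int,pix(F,[.53,.4,.05]))
cv2.imwrite('pics/rc.png',cv2.resize(F['color'][v-60:v+60,u-60:u+60],None,fx=5,fy=5,interpolation=cv2.INTER_CUBIC)[:,:,::-1])
E
```

```text
[0.49481521 0.40301837 0.04897613] [-3.14122830e+00 -5.99974690e-04 -3.10850494e+00] [-0.37229608  0.02305303 -1.37753402] [-0.01601903  0.05427197  0.01397793]
```

View pics/rc.png

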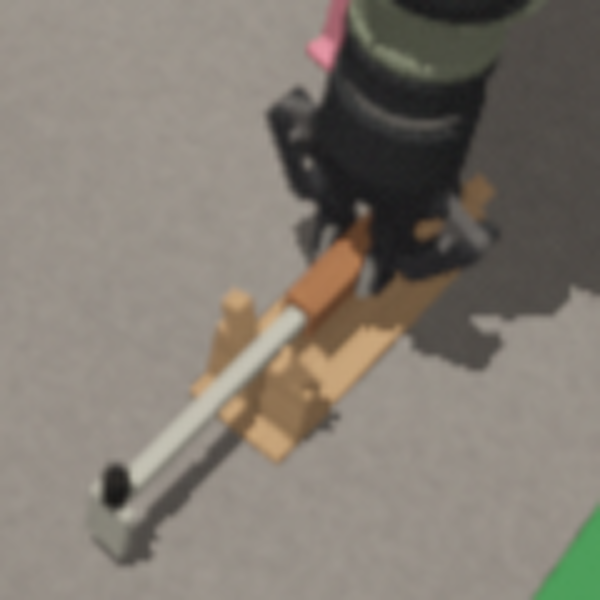

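Call:
apply_moves([
  [[0,0.003,0.002,0],[0,0,0.002,0],[0,0,0,0]],
])

```text
t: 25.35
position: [0.495, 0.4047, 0.0475]
tcp_rot: [3.141, 0.0, -3.108]
wrist_force: [-0.3, -0.3, -1.7]
width: 0.215
```

Call:
apply_moves([
  [[0,0,0,0],[0,0,0,0],[0,0,0,0],[0,0,0,0],[0,0,0,0],[0,0,0,0],[0,0,0,0]],
], fingers=1)

```text
t: 26.22
position: [0.495, 0.4046, 0.0473]
tcp_rot: [3.142, -0.0, -3.109]
wrist_force: [0.8, -0.3, 0.2]
width: 1.002
```

Call:
apply_moves([
  [[0,0,-0.04,0],[0,0,-0.08,0],[0,0,-0.1,0],[0,0,-0.1,0],[0,0,-0.1,0],[0,0,0,0],[0,0,0,0]],
])

```text
t: 27.1
position: [0.4947, 0.4045, 0.2568]
tcp_rot: [-3.141, -0.0, -3.108]
wrist_force: [0.3, -0.1, -0.1]
width: 0.996
```

```bash

python3 - <<'E'
from h import *
s=r.read_state();print(s['position'],s['wrist_force'],s['width'])
tray('top','s_top.png');
F=grab('wrist','s_wrist.png');W=world(F)
for v in range(120,330,15):print(v,W[v,282].round(3),F['color'][v,282])
F=tray('scene','s_scene.png');u,v=map(int,pix(F,[.53,.4,.05]))
cv2.imwrite('pics/sc.png',cv2.resize(F['color'][v-60:v+60,u-60:u+60],None,fx=5,fy=5,interpolation=cv2.INTER_CUBIC)[:,:,::-1])
W=world(F);X,Y,Z=W[...,0],W[...,1],W[...,2];c=F['color'].astype(int)
near=(Y>.34)&(Y<.46)
for n,m in(('handle',near&(Z>.06)&(Z<.09)&(c[...,0]>c[...,2]+40)&(X>.46)&(X<.56)),('rod',near&(X>.6)&(X<.69)&(Z>.05)&(Z<.08)),('stub',near&(X>.6)&(Z>.074))):
    print(n,W[m].mean(0).round(4))
E
```

```text
[0.49470153 0.40449142 0.25682892] [ 0.34052329 -0.11600063 -0.07356183] 0.9959657087723633
tray top 180 [559.6 -42.6] [119.7 120.1] 86.1
120 [0.421 0.401 0.066] [109 107 100]
135 [0.436 0.401 0.066] [223 218 203]
150 [0.451 0.402 0.073] [185 115  72]
165 [0.466 0.402 0.074] [178 113  71]
180 [0.482 0.403 0.074] [187 118  76]
195 [0.498 0.403 0.074] [189 118  77]
210 [0.516 0.404 0.072] [189 119  72]
225 [0.533 0.404 0.074] [189 118  73]
240 [0.554 0.405 0.065] [231 227 214]
255 [0.573 0.406 0.065] [228 224 210]
270 [0.591 0.406 0.066] [226 221 205]
285 [0.612 0.407 0.065] [223 220 202]
300 [0.633 0.408 0.065] [218 213 194]
315 [0.654 0.408 0.065] [215 211 192]
tray scene 347 [559.7 -46.2] [126.4 125.7] 86.0
handle [0.5067 0.406  0.0727]
rod [0.6436 0.4104 0.0653]
stub [0.6967 0.4125 0.0857]
```

View pics/sc.png

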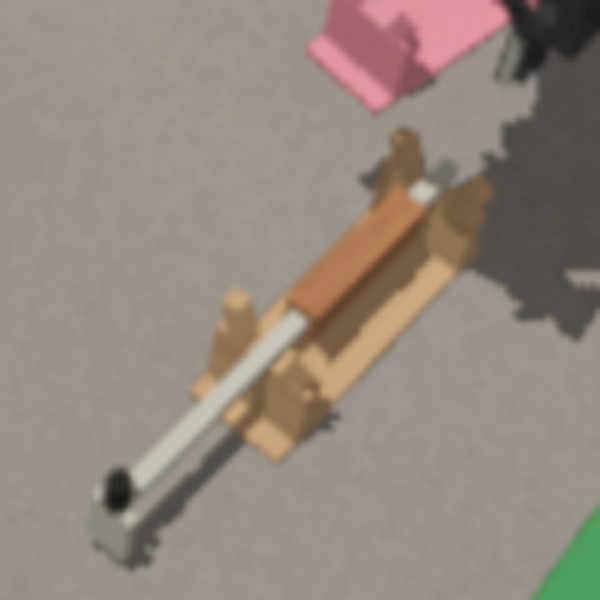

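View pics/s_scene.png

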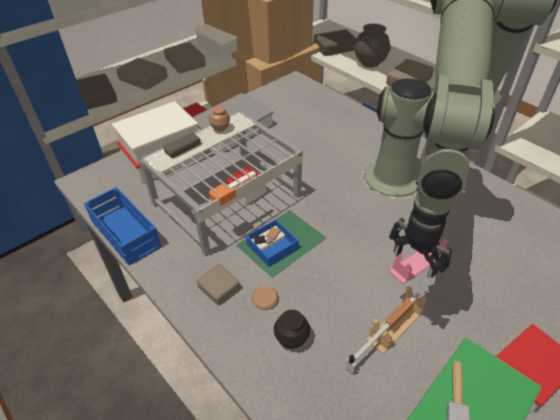

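```bash
python3 -c "
from bench import r
print(r.finish_job())"
```

```text
the job is handed in; nothing more can be done
None
```

I pushed the switch in with the tool's stub, hooked the tray and dragged it onto the mat, laid the tool back in its cradle, and handed the job in at about 27 s. `finish_job()` gives no verdict, so I don't know how it was judged.

- **Switch:** I could not see the button or read its travel. I take it as fully in because the stub reached about 170 mm. The upward push also stayed near 2 N until it rose to about 5 N, as if the button had bottomed out.
- **Tray:** it lies flat on the mat, with its centre about 36 mm from the mat's centre along x and about 3 mm along y. Both are within the limits. It moved less than 1 mm after I unhooked it, and the gripper stayed well clear of it.
- **Tool:** it rests in both notches with the hook on the same side as before, within about 1 mm of where it lay at the start. The gripper is open about 0.2 m above it, touching nothing.
- **Other things:** they look unmoved in the last pictures, but I did not measure their positions again.
- **Disagreement:** the scene and top cameras differed by about 2 to 4 mm, which changes none of these results.

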